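# Put the blue press tooling back in its caddy

## Robot

A 6-joint arm with a two-finger parallel gripper is mounted at the origin on the work surface. World frame = base frame: x ahead of the robot, y to its left, z up, the work surface at z = 0. Lengths are in m, angles in rad, forces in N, time in s.
With the tool pointing down it reaches from about 0.225 to 0.875 m from the base axis. Payload 3.4 kg.
Tool frame: the origin (TCP) lies between the finger pads; the fingertips stand 8 mm ahead of it and the grasp point (between the pads) lies 11 mm behind it; z points along the fingers, y is the line along which they close (so a half turn about z gives the same grasp; the last joint's range is limited). The gripper opens to 85 mm and grips with 20 to 120 N. Pads are 22 mm wide; open, the fingers measure 114 mm over their backs; the gripper's body (76 mm by 85 mm) begins 54 mm behind the grasp point. The pads swing forward as they close: fully open they stand 13 mm farther back than shut.
Start: joints at [-1.309, 0.276, 1.505, -0, 1.361, -0.121], TCP at [0.215, -0.533, 0.239] pointing down, gripper open.
Joint ranges: [-2.89, 2.89], [-0.75, 2.08], [0.22, 2.7], [-1.18, 4.32], [0.11, 2.71], [-2.7, 2.7]. Speed limits (rad/s): [2.57, 2.57, 3.14, 3.14, 3.14, 3.14].

## Interface

Orientations are given as a unit quaternion [w, x, y, z].
In Python, from rig import manip, optics, finder gives the robot as it stands.
- The arm moves only by the tool servo_tool, never from a script. Its argument "increments" is a list of rows, each a list of 7 numbers: the shift along the tool's x, y, z in cm, then the turn, a rotation vector about the tool's x, y, z in degrees, then the closure, from -1 (fully open) to 1 (shut). In form: [[x, y, z, rx, ry, rz, gripper], ...]. A call has exactly 5 rows; each row shifts and turns the commanded pose from where the row before left it, along the tool's axes as they then stand; what a row does not reach is not made up. A row lasts 1/10 s, in which the tool goes at most 50 mm and 8.59 degrees, less where a joint would pass 70% of its speed; a pose out of reach is approached as far as the arm can. A call is refused whole if a number of a shift passes 5 or a number of a turn 8.59, either way. A call with a gripper value outside its range is refused whole. The fingers move at their own pace and stop on an object; "squeeze" is the grip in N (left out, the last holds). Time passes only in rows, so rows that do not move let the fingers close, or fill a call up. It gives the time, the measured TCP pose, the force, the opening and the grip force at its end, in the units of the state.
- manip.get_state(): the state, without advancing time (a new reading comes with each control period).
- optics.get_image(name): name is "scene" or "top"; returns the picture (400x640x3 uint8, red, green, blue); there is no depth.
- optics.get_calibration(name): a dict with "fov_y" (degrees; the focal length in pixels is half the picture's height over the tangent of half this angle, whatever the lens; pixels are square), "cx", "cy" (the principal point, pixels), "world_to_cam" (4x4, takes a point from world to camera coordinates). Camera axes: x right, y down, z forward; pixel columns grow to the right and rows downward; lengths in m; the calibration is good to about 2 mm. A picture is of the moment at which its call begins. get_calibration takes no time and is no camera call.
- manip.sign_off(): hands the job in; it is judged then, once.
Trained networks look in the newest picture that a camera, given by its name, has taken for a name from the list of things; names that differ only in an ending like _2 or _b are one class to them, and where a whole thing is asked for, a point or a joint stands for the part that bears it (a point fixed in the world has none). Each returns a list of dicts, best first, with "p" (0 to 1); they miss things now and then, are a little off and sometimes report something else, mostly with a low value. They report only what shows in the picture. A call takes as long as a camera call. They do not tell look-alikes from the thing itself.
- finder.silhouettes(label, camera): "region" (400x640 bool, what is visible of it) and "box" ([centre column, centre row, width, height] in pixels, round what is visible of it).
- finder.tip_of(label, camera): "at" ([column, row] in pixels: a listed point, or the origin of a listed thing).
The state is a dict: "clock": time; "qpos": joint angles; "qd": joint speeds; "effort": joint torques, N m; "position": TCP position; "ee_rot": TCP orientation; "contact_force": force on the tool from outside, world axes, zero at the start; "moment": the same for the moment, N m; "width": finger opening in m; "gripper_force": force on a finger pad.
Only numpy, scipy, OpenCV 4.12 (cv2) and the standard library are available. Lean on these libraries where they do the work, as an engineer would, in place of code of your own. Each camera call takes 0.05 s, during which the arm holds its last target. There are 200 camera calls.

## Task

Put the four blue-marked press tools into the caddy, each standing upright in the pocket whose floor shows its outline: ring, grooved block, punch, and the T-key, which is still locked in its keeper and must be turned until its foot lines up with the guard's slot before it can be lifted out. Leave the yellow-marked ring, block and punch, which belong to another job, standing where they are. Let go of everything at the end.

Things in the scene. Friction and masses are not known exactly. Their poses are not given: they have to be found in the camera images.
- ring_blue: steel ring, outside 46 mm, bore 24 mm, 36 mm high, its top 10 mm blue. Stands upright, loose on the bench. Origin: centre of the underside, z up along the bore. 0.28 kg.
- block_blue: steel grooved block, 52 mm (its x) by 32 mm (its y), 36 mm high; a groove 16 mm wide and 8 mm deep crosses the middle of the top along y, the two lands beside it are blue. Stands upright, loose on the bench. Origin: centre of the underside, z up. 0.38 kg.
- punch_blue: steel punch standing on a round foot 40 mm across and 14 mm high, with a round shank 22 mm across from there up to 60 mm; the top 20 mm of the shank is blue. Loose on the bench. Origin: centre of the foot's underside, z up. 0.22 kg.
- key_blue: T-key, 70 mm high, 0.2 kg: steel foot 46 (x) x 22 (y) x 14 mm; stem 12 mm round; blue flat handle 42 (x) x 14 (y) mm from 44 to 70 mm up, parallel to the foot. Origin: centre of underside, z up. Loose, stands by itself. At first in the keeper, foot under the guard plate, turned 50 to 85 degrees anticlockwise (from above) from the slot; turns freely there.
- caddy: fixed square tray, 172 mm a side, turned any way; black floor 4 mm and blue walls and cross partitions (4 mm thick) 14 mm above the bench; four 80 mm pockets. Origin: centre of underside. Pocket centres (x, y) in its frame, mm, with floor picture: ring (42, 42) white annulus; block (-42, 42) two white bars, black gap; punch (-42, -42) white disc, blue middle; key (42, -42) white-edged blue bar.
- keeper: keeper of the T-key, fixed: green block 104 x 104 mm, 30 mm high; aluminium guard plate on top, 6 mm thick. A central slot, 56 mm along its x by 32 mm along y, opens into a 60 x 60 mm cavity, floor 6 mm above the bench. The key foot passes only with its x along the keeper x (either way, within 0.15 rad, centred to 3 mm). Origin: centre of underside, z up.
- ring_yellow: look-alike, to be left standing where it is: steel ring, outside 46 mm, bore 24 mm, 36 mm high, its top 10 mm yellow. Stands upright, loose on the bench. Origin: centre of the underside, z up along the bore. 0.28 kg.
- block_yellow: look-alike, to be left standing where it is: steel grooved block, 52 mm (its x) by 32 mm (its y), 36 mm high; a groove 16 mm wide and 8 mm deep crosses the middle of the top along y, the two lands beside it are yellow. Stands upright, loose on the bench. Origin: centre of the underside, z up. 0.38 kg.
- punch_yellow: look-alike, to be left standing where it is: steel punch standing on a round foot 40 mm across and 14 mm high, with a round shank 22 mm across from there up to 60 mm; the top 20 mm of the shank is yellow. Loose on the bench. Origin: centre of the foot's underside, z up. 0.22 kg.
There are look-alikes about, which are no part of the job. Leave any pink or red look-alike of the punch_yellow alone. Leave any green look-alike of the ring_blue alone.

How it is judged:
By the outcome, as a careful person would: the job done as asked, in the order asked, and still so for the second after the job is handed in, with the robot touching nothing.
It also fails if it takes over 112 s, if anything falls off the work surface, if the arm or the gripper's body presses on something with over 40 N, if the wrist force passes 120 N, or if a joint passes its speed limit or range.

## Working session

There is one attempt and no reset: what is moved stays moved. The work goes in short steps, Python scripts to look and compute and a tool call to move; the robot and the scene stay as the last step left them, time stands still between calls to the robot, and variables do not carry over. Pictures are saved under pics/ and viewed, at most 16 in all, crops included, and the job is handed in when it is done.

Besides the shell and the picture viewer there is one more tool, called after "Call:" in YAML: its name, and indented under it one key for each argument. servo_tool: Moves the arm, as the interface text tells. Its arguments: {"type":"object","properties":{"increments":{"type":"array","items":{"type":"array","items":{"type":"number"}}},"squeeze":{"type":"number"}},"required":["increments"]}

```bash
ls; mkdir -p pics
python3 - <<'E'
from rig import manip, optics
import cv2
for n in("scene","top"):
    cv2.imwrite(f"pics/{n}0.png",optics.get_image(n)[...,::-1]); print(n,optics.get_calibration(n))
s=manip.get_state(); print(s)
E
```

```text
pics
scene {'fov_y': 55.1637971503525, 'cx': 324.65246799222916, 'cy': 196.48391970485685, 'world_to_cam': array([[-0.70986455,  0.70414743,  0.01639268,  0.41671356],
       [ 0.44519986,  0.46660637, -0.76424837, -0.19554519],
       [-0.54579245, -0.53521481, -0.64471366,  1.03481392],
       [ 0.        ,  0.        ,  0.        ,  1.        ]])}
top {'fov_y': 56.44298297421435, 'cx': 319.8132448173854, 'cy': 200.36530904219728, 'world_to_cam': array([[-0.01815949, -0.99983109,  0.00283398, -0.01231434],
       [-0.98956953,  0.01756784, -0.14298079,  0.5542379 ],
       [ 0.14290686, -0.00540088, -0.98972141,  0.72456891],
       [ 0.        ,  0.        ,  0.        ,  1.        ]])}
{'clock': 0.1, 'qpos': array([-1.30896549e+00,  2.76532263e-01,  1.50599882e+00,  1.62923050e-05,
        1.36069767e+00, -1.21045089e-01]), 'qd': array([-0.00139277, -0.00033966, -0.0026086 , -0.00172572, -0.00093605,
       -0.00077607]), 'effort': array([ 2.63049595e-03, -4.17699552e+01, -2.46405602e+01, -1.58150156e-04,
        5.81826404e-03,  6.65164350e-06]), 'position': array([ 0.21467254, -0.53293658,  0.23852898]), 'ee_rot': array([-8.16585058e-04,  9.81731644e-01,  1.90269046e-01, -4.95914956e-05]), 'contact_force': array([-0.28130557,  0.17997555, -0.31893456]), 'moment': array([-0.06115511, -0.00357513,  0.01021429]), 'gripper_force': 0.0, 'width': 0.08529024187720642}
```

View pics/top0.png

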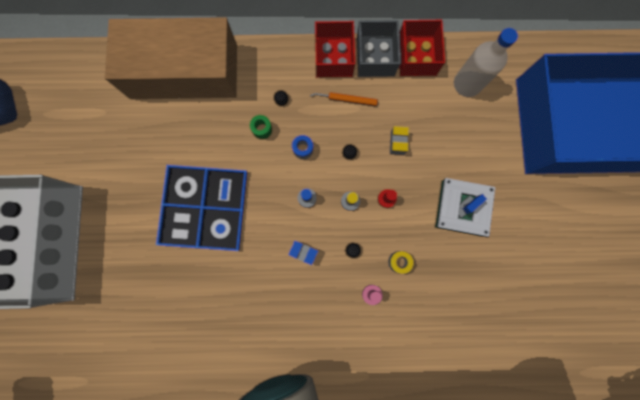

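View pics/scene0.png

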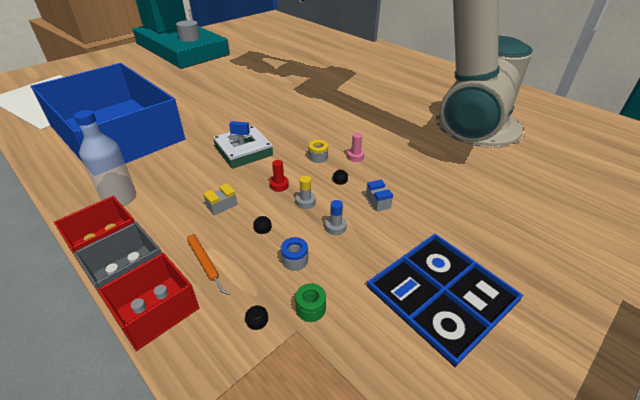

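The top view shows blue ring (302,147), blue punch (307,198), blue block (303,253), key in keeper (472,204) and caddy (203,207). The look-alikes are the yellow ring (402,262), block (400,140) and punch (351,201), the red punch (388,198), the pink punch (373,295) and the green ring (261,126). The scene view shows the same objects: blue ring (294,253), blue punch (336,217), blue block (380,195), key (239,128) and caddy (445,297). I'll take the blue-topped ones, and confirm them in one enlarged crop while measuring.

```bash
cat > h.py <<'E'
import numpy as np, cv2
from rig import manip, optics, finder
cal={n:optics.get_calibration(n) for n in("scene","top")}
def f(n): return 200/np.tan(np.radians(cal[n]["fov_y"]/2))
def proj(n,P):
    c=cal[n]; P=np.atleast_2d(P); q=P@c["world_to_cam"][:3,:3].T+c["world_to_cam"][:3,3]
    return np.c_[f(n)*q[:,0]/q[:,2]+c["cx"], f(n)*q[:,1]/q[:,2]+c["cy"]]
def back(n,uv,z):
    c=cal[n]; R=c["world_to_cam"][:3,:3]; t=c["world_to_cam"][:3,3]; o=-R.T@t
    d=R.T@np.array([(uv[0]-c["cx"])/f(n),(uv[1]-c["cy"])/f(n),1]); return (o+d*(z-o[2])/d[2])[:2]
def blue(im):
    h=cv2.cvtColor(im,cv2.COLOR_RGB2HSV); return cv2.inRange(h,(105,130,60),(125,255,255))
def blob(m,uv,r=22):
    k,l,st,ce=cv2.connectedComponentsWithStats(m)
    i=min(range(1,k),key=lambda i:np.hypot(*(ce[i]-uv))+(1000 if st[i,4]<12 else 0)); return l==i,ce[i],st[i]
E
python3 - <<'E'
from h import *
seeds={"top":dict(ring=(302,147),punch=(307,194),block=(303,253),key=(475,204),caddy=(203,207)),
"scene":dict(ring=(294,248),punch=(336,207),block=(380,190),key=(239,128),caddy=(445,297))}
zz=dict(ring=.033,punch=.052,block=.033,key=.066,caddy=.014)
for n in seeds:
    im=optics.get_image(n); m=blue(im)
    for k,s in seeds[n].items():
        b,c,st=blob(m,s); print(n,k,c.round(1),st, back(n,c,zz[k]).round(4))
        if k=="caddy":
            cn=max(cv2.findContours(b.astype(np.uint8),cv2.RETR_EXTERNAL,2)[0],key=cv2.contourArea)
            q=cv2.approxPolyDP(cn,15,True)[:,0]; W=np.array([back(n,p,.014) for p in q]); print(q.tolist(),W.round(4).tolist(),W.mean(0))
            print(np.linalg.norm(W-np.roll(W,1,0),axis=1))
    x0,x1,y0,y1=(150,510,110,310) if n=="top" else (200,530,90,370)
    a=cv2.resize(im[y0:y1,x0:x1],None,fx=2.2,fy=2.1,interpolation=cv2.INTER_CUBIC); cv2.imwrite(f"pics/{n}1.png",a[...,::-1]);print(a.shape)
E
```

```text
top ring [302.3 145.9] [293 136  20  21 235] [0.672  0.0125]
top punch [306.1 194.7] [301 190  11  11  88] [0.5643 0.0053]
top block [310.5 255.7] [305 249  12  15 110] [ 0.442  -0.0013]
top key [474.3 203.7] [464 195  22  19 185] [ 0.538  -0.3278]
top caddy [203.7 206.9] [ 157  166   90   84 1296] [0.5481 0.2234]
[[168, 166], [157, 243], [237, 249], [246, 173]] [[0.638, 0.3022], [0.4739, 0.3185], [0.4585, 0.1517], [0.6197, 0.1347]] [0.54752549 0.22677726]
[0.16852717 0.16489126 0.16748878 0.16211819]
(420, 792, 3)
scene ring [293.9 248.4] [281 237  27  23 412] [0.6746 0.0148]
scene punch [336.1 207.6] [331 200  11  16 158] [0.5661 0.0068]
scene block [383.1 194.7] [374 190  19  11 143] [0.4567 0.03  ]
scene key [239.1 127.8] [230 121  19  14 232] [ 0.5413 -0.324 ]
scene caddy [443.7 295.9] [ 367  234  156  132 3204] [0.5618 0.2361]
[[433, 234], [367, 284], [455, 365], [522, 294]] [[0.4591, 0.15], [0.6301, 0.1385], [0.6464, 0.3058], [0.4703, 0.3197]] [0.55144974 0.22850106]
[0.17012978 0.17142033 0.16801036 0.17663859]
(588, 726, 3)
```

View pics/top1.png

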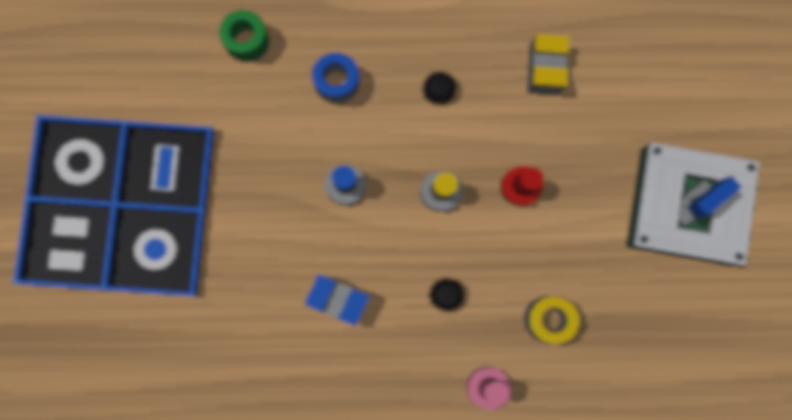

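View pics/scene1.png

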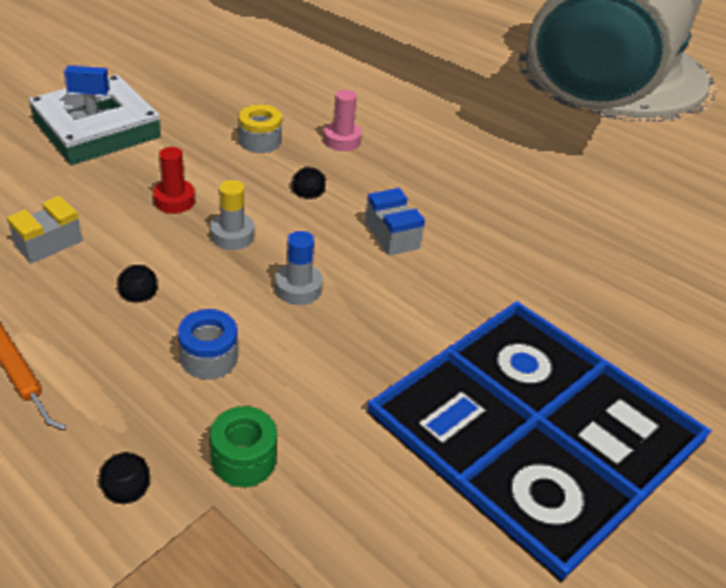

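The crops confirm the targets: in the top crop the ring (335,77), punch (346,183), block (338,300) and key (712,196) all have blue tops, and the green, red, pink and yellow objects are separate. Caddy x lies roughly along world x, yaw about −5°. Next I'll measure the block, key and keeper.

Run:
```python
from h import *
from math import degrees as D
for n,box in (("top",(285,235,325,270)),("scene",(362,176,400,215))):
    im=optics.get_image(n); m=blue(im); x0,y0,x1,y1=box
    mm=np.zeros_like(m); mm[y0:y1,x0:x1]=m[y0:y1,x0:x1]
    k,l,st,ce=cv2.connectedComponentsWithStats(mm)
    C=[back(n,ce[i],.034 if n=="scene" else .035) for i in range(1,k) if st[i,4]>20]; print(n,"block",np.array(C).round(4).tolist(),np.mean(C,0),D(np.arctan2(*(C[0]-C[1])[::-1])))
    # key handle
    b,c,st=blob(m,(475,204) if n=="top" else (239,128))
    pts=np.argwhere(b)[:,::-1].astype(float); W=np.array([back(n,p,.072) for p in pts]); W-=W.mean(0)
    w,v=np.linalg.eigh(W.T@W); print("key axis",D(np.arctan2(v[1,1],v[0,1])),np.sqrt(w/len(W)), back(n,c,.07))
    # keeper plate
    h=cv2.cvtColor(im,cv2.COLOR_RGB2HSV); p=cv2.inRange(h,(0,0,120),(180,45,255))
    b,c,st=blob(cv2.morphologyEx(p,cv2.MORPH_CLOSE,np.ones((3,3))),(466,208) if n=="top" else (243,145))
    cn=max(cv2.findContours(b.astype(np.uint8),cv2.RETR_EXTERNAL,2)[0],key=cv2.contourArea)
    print(st); q=cv2.convexHull(cn); Q=np.array([back(n,u,.036) for u in q[:,0].astype(float)])
    r=cv2.minAreaRect((Q*1000).astype(np.float32)); print("keeper",r)
    x,y,w_,h_=(436,176,64,64) if n=="top" else (205,112,72,56)
    cv2.imwrite(f"pics/k_{n}.png",cv2.resize(im[y:y+h_,x:x+w_],None,fx=8,fy=8,interpolation=cv2.INTER_CUBIC)[...,::-1])
a,b=[cv2.imread(f"pics/k_{n}.png") for n in("top","scene")]
a=cv2.resize(a,(390,390));b=cv2.resize(b,(400,390)); cv2.imwrite("pics/k.png",np.hstack([a,b]))
```

```text
top block [[0.4558, 0.0287], [0.442, -0.0012]] [0.44890526 0.01375038] 65.40233040165845
key axis 127.83846003208669 [0.0044208  0.01333851] [ 0.53747062 -0.32609233]
[ 439  178   56   59 2006]
keeper ((536.3634033203125, -324.40289306640625), (104.36119079589844, 104.71526336669922), 78.17487335205078)
scene block [[0.4433, 0.0003], [0.4577, 0.0307]] [0.45049923 0.01549571] -115.46577833987946
key axis 71.20824905943316 [0.01103278 0.01697942] [ 0.54491862 -0.31792671]
[213 126  60  34 937]
keeper ((542.3626708984375, -324.6978759765625), (131.56968688964844, 102.55293273925781), 78.49433135986328)
```

View pics/k.png

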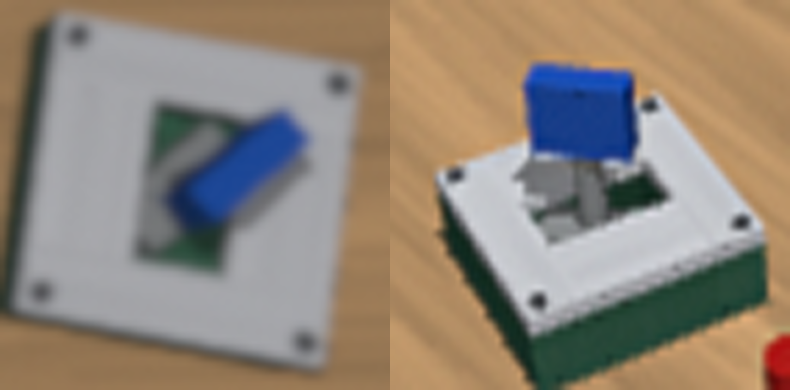

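Left panel (top): the slot's long axis runs about up, and the handle leans up-right. Right panel (scene): the handle broadly faces the camera. I'll fit the handle box and the plate in both pictures to get the angles.

```bash
cat >> h.py <<'E'
from scipy.optimize import minimize
def rz(a): c,s=np.cos(a),np.sin(a); return np.array([[c,-s],[s,c]])
def box(p,lx,ly,z0,z1):
    B=np.array([[sx*lx/2,sy*ly/2] for sx in(-1,1) for sy in(-1,1)])@rz(p[2]).T+p[:2]
    return np.vstack([np.c_[B,np.full(4,z)] for z in(z0,z1)])
def mask(n,P,S=4):
    h=cv2.convexHull(((proj(n,P)+.5)*S*16).astype(np.int32)); m=np.zeros((400*S,640*S),np.uint8)
    cv2.fillConvexPoly(m,h,255,cv2.LINE_8,4); return cv2.resize(m,(640,400),interpolation=cv2.INTER_AREA)/255.
def fit(obs,model,starts,cams=("top","scene")):
    best=None
    def cost(p): return sum(np.abs(mask(n,model(p))-obs[n]).sum()/obs[n].sum() for n in cams)
    for s in starts:
        r=minimize(cost,s,method="Nelder-Mead",options=dict(initial_simplex=[s]+[np.array(s)+d for d in np.diag([.006,.006,.3])],xatol=1e-4,fatol=1e-4,maxiter=120))
        print(np.r_[r.x[:2],np.degrees(r.x[2])].round(4),round(r.fun,3))
        if best is None or r.fun<best.fun: best=r
    return best.x
E
python3 - <<'E'
from h import *
im={n:optics.get_image(n) for n in cal}
ob={n:blob(blue(im[n]),dict(top=(475,204),scene=(239,128))[n])[0].astype(float) for n in cal}
for c in (("top","scene"),("top",),("scene",)):
    print(c); fit(ob,lambda p:box(p,.042,.014,.050,.076),[[.538,-.326,a] for a in(-.8,.3,1.0)],c)
t=np.array([(78,35),(337,83),(305,342),(41,292)])/390*64+(436,176)-.5
s=np.array([(456,175),(650,104),(741,222),(538,300)]); s=np.c_[(s[:,0]-390)/400*72+205,s[:,1]/390*56+112]-.5
for n,q in(("top",t),("scene",s)):
    W=np.array([back(n,u,.036) for u in q]); d=np.roll(W,-1,0)-W
    print(n,W.round(4).tolist(),W.mean(0),(np.degrees(np.arctan2(d[:,1],d[:,0]))%90).round(1),np.linalg.norm(d,axis=1).round(4))
E
```

```text
('top', 'scene')
[  0.5384  -0.3291 -54.1866] 0.409
[  0.5387  -0.3289 -53.8534] 0.411
[  0.5389  -0.3291 125.4812] 0.418
('top',)
[  0.5384  -0.3285 -54.1163] 0.263
[  0.538   -0.3278 -51.9996] 0.275
[  0.5384  -0.3281 125.9295] 0.262
('scene',)
[  0.5382  -0.329  -51.9527] 0.142
[  0.5382  -0.329  -52.1612] 0.143
[  0.538   -0.3286 125.3615] 0.144
top [[0.5899, -0.2901], [0.5717, -0.3772], [0.4841, -0.3591], [0.5024, -0.2718]] [ 0.53703335 -0.32453712] [78.2 78.3 78.1 78.2] [0.089  0.0895 0.0892 0.0894]
scene [[0.576, -0.3719], [0.4885, -0.3546], [0.5072, -0.2668], [0.5937, -0.2856]] [ 0.54136018 -0.3196934 ] [78.8 77.9 77.7 78.4] [0.0893 0.0898 0.0886 0.0881]
```

Call:
servo_tool:
  increments:
    - [0, 0, 0, 0, 0, -8.5, -1]
    - [0, 0, 0, 0, 0, -8.5, -1]
    - [0, 0, 0, 0, 0, -8.5, -1]
    - [0, 0, 0, 0, 0, -8.5, -1]
    - [0, 0, 0, 0, 0, -8.5, -1]

```text
clock: 0.9
position: [0.2148, -0.5334, 0.2393]
ee_rot: [0.0, 0.844, 0.536, -0.0]
contact_force: [0.6, 0.1, 0.1]
width: 0.0858
gripper_force: 0.0
```

Call:
servo_tool:
  increments:
    - [0, 0, 0, 0, 0, -8.5, -1]
    - [0, 0, 0, 0, 0, -8.5, -1]
    - [0, 0, 0, 0, 0, -8.5, -1]
    - [3.65, 3.05, 0, 0, 0, 0, -1]
    - [3.65, 3.05, 0, 0, 0, 0, -1]

```text
clock: 1.4
position: [0.2759, -0.4605, 0.239]
ee_rot: [0.0, 0.709, 0.706, 0.0]
contact_force: [-0.5, -0.3, -0.1]
width: 0.0858
gripper_force: 0.0
```

Call:
servo_tool:
  increments:
    - [3.65, 3.05, 0, 0, 0, 0, -1]
    - [3.65, 3.05, 0, 0, 0, 0, -1]
    - [3.65, 3.05, 0, 0, 0, 0, -1]
    - [3.65, 3.05, 0, 0, 0, 0, -1]
    - [3.65, 3.05, 0, 0, 0, 0, -1]

```text
clock: 1.9
position: [0.4296, -0.2766, 0.2396]
ee_rot: [0.0, 0.708, 0.707, -0.0]
contact_force: [0.7, -1.2, -0.1]
width: 0.0852
gripper_force: 0.0
```

Call:
servo_tool:
  increments:
    - [3.65, 3.05, 0, 0, 0, 0, -1]
    - [3.65, 3.05, 0, 0, 0, 0, -1]
    - [3.65, 3.05, 0, 0, 0, 0, -1]
    - [3.65, 3.05, 0, 0, 0, 0, -1]
    - [3.65, 3.05, 0, 0, 0, 0, -1]

```text
clock: 2.4
position: [0.5824, -0.0941, 0.2394]
ee_rot: [0.0, 0.707, 0.707, -0.0]
contact_force: [0.8, -0.5, -0.6]
width: 0.0854
gripper_force: 0.0
```

Call:
servo_tool:
  increments:
    - [3.65, 3.05, 0, 0, 0, 0, -1]
    - [3.65, 3.05, 0, 0, 0, 0, -1]
    - [3.65, 3.05, 0, 0, 0, 0, -1]
    - [0, 0, 0, 0, 0, 0, -1]
    - [0, 0, 0, 0, 0, 0, -1]

```text
clock: 2.9
position: [0.6731, 0.0146, 0.2385]
ee_rot: [-0.0, 0.707, 0.707, -0.001]
contact_force: [-0.9, -0.4, -0.3]
width: 0.0853
gripper_force: 0.0
```

```bash
cat > plan.py <<'E'
import sys
from h import *
from scipy.spatial.transform import Rotation as Ro
s=manip.get_state(); p=s["position"]; w,x,y,z=s["ee_rot"]; R=Ro.from_quat([x,y,z,w])
X=R.as_matrix()[:,0]; yaw=np.degrees(np.arctan2(X[1],X[0]))
print("t",round(s["clock"],2),"pos",p.round(4),"yaw",round(yaw,2),"w",round(s["width"],4),"gf",round(s["gripper_force"],1),"q",s["qpos"].round(2))
if len(sys.argv)>4:
    T=np.array([float(a) for a in sys.argv[1:4]]); ya=np.radians(float(sys.argv[4]))
    G=np.array([[np.cos(ya),np.sin(ya),0],[np.sin(ya),-np.cos(ya),0],[0,0,-1]]).T
    Rg=Ro.from_matrix(np.column_stack([[np.cos(ya),np.sin(ya),0],[np.sin(ya),-np.cos(ya),0],[0,0,-1]]))
    print("shift in present tool axes (cm)",(R.inv().apply(T-p)*100).round(2),"in goal axes",(Rg.inv().apply(T-p)*100).round(2),"turn(deg)",np.degrees((R.inv()*Rg).as_rotvec()).round(2))
E
python3 plan.py .6733 .0137 .020 90
```

```text
t 2.9 pos [0.6731 0.0146 0.2385] yaw 90.06 w 0.0853 gf 0.0 q [-0.08  0.43  1.28 -0.    1.44 -0.08]
shift in present tool axes (cm) [-0.07  0.05 21.85] in goal axes [-9.000e-02  2.000e-02  2.185e+01] turn(deg) [-0.08  0.03  0.06]
```

Call:
servo_tool:
  increments:
    - [0, 0, 4, 0, 0, 0, -1]
    - [0, 0, 4, 0, 0, 0, -1]
    - [0, 0, 4, 0, 0, 0, -1]
    - [0, 0, 4, 0, 0, 0, -1]
    - [0, 0, 2, 0, 0, 0, -1]

```text
clock: 3.4
position: [0.6695, 0.012, 0.0559]
ee_rot: [-0.002, 0.708, 0.706, -0.002]
contact_force: [0.4, 0.0, -0.7]
width: 0.0854
gripper_force: 0.0
```

Call:
servo_tool:
  increments:
    - [0, 0, 2, 0, 0, 0, -1]
    - [0, 0, 1.85, 0, 0, 0, -1]
    - [0, 0, 0, 0, 0, 0, 1]
    - [0, 0, 0, 0, 0, 0, 1]
    - [0, 0, 0, 0, 0, 0, 1]
  squeeze: 50

```text
clock: 3.9
position: [0.6735, 0.0127, 0.0226]
ee_rot: [0.001, 0.708, 0.706, 0.0]
contact_force: [-4.2, -0.3, 4.6]
width: 0.0448
gripper_force: 51.0
```

Call:
servo_tool:
  increments:
    - [0, 0, 0, 0, 0, 0, 1]
    - [0, 0, 0, 0, 0, 0, 1]
    - [0, 0, 0, 0, 0, 0, 1]
    - [0, 0, 0, 0, 0, 0, 1]
    - [0, 0, 0, 0, 0, 0, 1]

```text
clock: 4.4
position: [0.6737, 0.0128, 0.0227]
ee_rot: [0.001, 0.707, 0.707, 0.0]
contact_force: [-0.6, -1.2, 6.3]
width: 0.0447
gripper_force: 51.8
```

Call:
servo_tool:
  increments:
    - [0, 0, -2, 0, 0, 0, 1]
    - [0, 0, -3, 0, 0, 0, 1]
    - [0, 0, -4, 0, 0, 0, 1]
    - [0, 0, -3, 0, 0, 0, 1]
    - [0, 0, 0, 0, 0, 0, 1]

```text
clock: 4.9
position: [0.6761, 0.0136, 0.1461]
ee_rot: [0.004, 0.707, 0.707, 0.004]
contact_force: [1.1, 0.1, -2.6]
width: 0.0442
gripper_force: 52.2
```

```bash
python3 plan.py .5951 .2657 .10 90
python3 - <<'E'
from h import *
a=optics.get_image("scene")[100:360,200:520]; b=optics.get_image("top")[90:290,180:420]
cv2.imwrite("pics/g1.png",np.hstack([cv2.resize(a,(400,325)),cv2.resize(b,(390,325))])[...,::-1])
E
```

```text
t 4.9 pos [0.6761 0.0136 0.1461] yaw 89.95 w 0.0442 gf 52.2 q [-0.08  0.48  1.42  0.    1.23 -0.08]
shift in present tool axes (cm) [25.21 -8.17  4.51] in goal axes [25.21 -8.1   4.61] turn(deg) [ 0.61  0.04 -0.05]
```

View pics/g1.png

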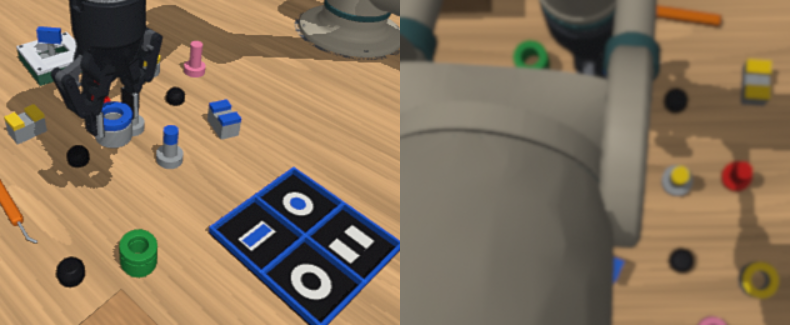

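The gripper holds the ring upright and centred (scene panel 115,120). Now to its pocket.

Call:
servo_tool:
  increments:
    - [4.2, -1.35, 0, 0, 0, 0, 1]
    - [4.2, -1.35, 0, 0, 0, 0, 1]
    - [4.2, -1.35, 0, 0, 0, 0, 1]
    - [4.2, -1.35, 0, 0, 0, 0, 1]
    - [4.2, -1.35, 0, 0, 0, 0, 1]

```text
clock: 5.5
position: [0.6033, 0.2247, 0.1377]
ee_rot: [-0.001, 0.708, 0.707, -0.002]
contact_force: [0.9, 0.3, -2.9]
width: 0.0448
gripper_force: 52.1
```

Call:
servo_tool:
  increments:
    - [4.2, -1.35, 0, 0, 0, 0, 1]
    - [0, 0, 4, 0, 0, 0, 1]
    - [0, 0, 4, 0, 0, 0, 1]
    - [0, 0, 0, 0, 0, 0, 1]
    - [0, 0, 0, 0, 0, 0, 1]

```text
clock: 6.0
position: [0.5907, 0.2651, 0.0587]
ee_rot: [-0.001, 0.708, 0.707, -0.002]
contact_force: [1.1, 0.8, -1.9]
width: 0.045
gripper_force: 52.7
```

```bash
python3 plan.py .5951 .2657 .0275 90
```

```text
t 6.0 pos [0.5907 0.2651 0.0587] yaw 89.93 w 0.045 gf 52.7 q [ 0.31  0.52  1.58 -0.    1.04  0.32]
shift in present tool axes (cm) [0.06 0.45 3.12] in goal axes [0.06 0.44 3.12] turn(deg) [-0.27  0.09 -0.07]
```

Call:
servo_tool:
  increments:
    - [0, 0.4, 1.5, 0, 0, 0, 1]
    - [0, 0, 1.2, 0, 0, 0, 1]
    - [0, 0, 0.4, 0, 0, 0, 1]
    - [0, 0, 0, 0, 0, 0, 1]
    - [0, 0, 0, 0, 0, 0, 1]

```text
clock: 6.5
position: [0.5965, 0.2656, 0.0301]
ee_rot: [0.0, 0.708, 0.707, 0.0]
contact_force: [0.4, -0.0, -2.8]
width: 0.0443
gripper_force: 52.6
```

```bash
python3 plan.py .5951 .2657 .0265 90
```

```text
t 6.5 pos [0.5965 0.2656 0.0301] yaw 89.92 w 0.0443 gf 52.6 q [ 0.31  0.56  1.6  -0.    0.98  0.31]
shift in present tool axes (cm) [ 0.01 -0.14  0.36] in goal axes [ 0.01 -0.14  0.36] turn(deg) [ 0.03 -0.01 -0.08]
```

Call:
servo_tool:
  increments:
    - [0, 0, 0.3, 0, 0, 0, 1]
    - [0, 0, 0.1, 0, 0, 0, 1]
    - [0, 0, 0, 0, 0, 0, -1]
    - [0, 0, 0, 0, 0, 0, -1]
    - [0, 0, 0, 0, 0, 0, -1]

```text
clock: 7.0
position: [0.5965, 0.2657, 0.0261]
ee_rot: [0.0, 0.708, 0.707, 0.0]
contact_force: [0.6, -0.3, 0.2]
width: 0.0846
gripper_force: 0.0
```

Call:
servo_tool:
  increments:
    - [0, 0, 0, 0, 0, 0, -1]
    - [0, 0, -3, 0, 0, 0, -1]
    - [0, 0, -4, 0, 0, 0, -1]
    - [0, 0, -4, 0, 0, 0, -1]
    - [0, 0, 0, 0, 0, 8.3, -1]

```text
clock: 7.5
position: [0.6001, 0.267, 0.1425]
ee_rot: [0.003, 0.758, 0.652, 0.006]
contact_force: [0.2, -0.4, -0.6]
width: 0.0851
gripper_force: 0.0
```

Call:
servo_tool:
  increments:
    - [0, 0, 0, 0, 0, 8.3, -1]
    - [0, 0, 0, 0, 0, 8.3, -1]
    - [0, 0, 0, 0, 0, 0, -1]
    - [0, 0, 0, 0, 0, 0, -1]
    - [0, 0, 0, 0, 0, 0, -1]

```text
clock: 8.0
position: [0.5962, 0.2656, 0.1356]
ee_rot: [0.0, 0.843, 0.538, -0.0]
contact_force: [0.7, 0.1, 0.0]
width: 0.0851
gripper_force: 0.0
```

```bash
python3 plan.py .4497 .0146 .020 65
python3 - <<'E'
from h import *
a=optics.get_image("scene")[100:370,240:530]
cv2.imwrite("pics/g2.png",cv2.resize(a,None,fx=2,fy=2)[...,::-1])
E
```

```text
t 8.0 pos [0.5962 0.2656 0.1356] yaw 65.15 w 0.0851 gf 0.0 q [ 0.31  0.46  1.48 -0.    1.2   0.75]
shift in present tool axes (cm) [-28.93  -2.74  11.57] in goal axes [-28.94  -2.67  11.56] turn(deg) [-0.    0.01  0.15]
```

View pics/g2.png

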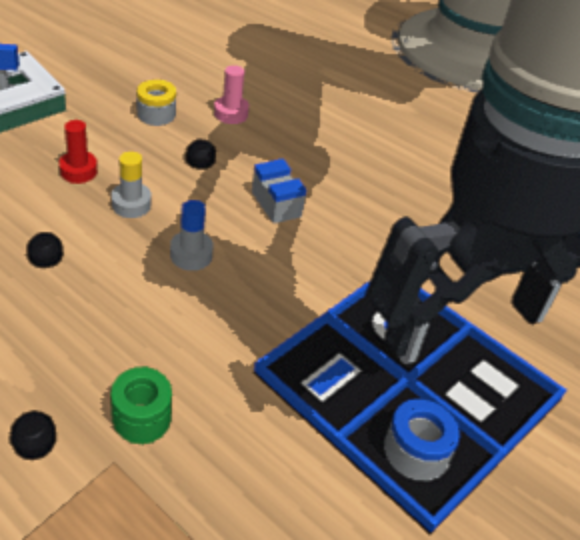

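The ring stands centred in its pocket (420,440 in the crop). On to the block.

Call:
servo_tool:
  increments:
    - [-4.8, -0.45, 0, 0, 0, 0, -1]
    - [-4.8, -0.45, 0, 0, 0, 0, -1]
    - [-4.8, -0.45, 0, 0, 0, 0, -1]
    - [-4.8, -0.45, 0, 0, 0, 0, -1]
    - [-4.8, -0.45, 0, 0, 0, 0, -1]

```text
clock: 8.55
position: [0.4735, 0.0562, 0.1358]
ee_rot: [0.0, 0.843, 0.538, 0.0]
contact_force: [0.3, -0.9, 0.2]
width: 0.0855
gripper_force: 0.0
```

Call:
servo_tool:
  increments:
    - [-4.8, -0.45, 0, 0, 0, 0, -1]
    - [0, 0, 0, 0, 0, 0, -1]
    - [0, 0, 3, 0, 0, 0, -1]
    - [0, 0, 3, 0, 0, 0, -1]
    - [0, 0, 0, 0, 0, 0, -1]

```text
clock: 9.05
position: [0.4477, 0.0165, 0.0732]
ee_rot: [-0.002, 0.843, 0.538, -0.003]
contact_force: [-0.6, -0.3, -0.5]
width: 0.0851
gripper_force: 0.0
```

```bash
python3 plan.py .4497 .0146 .019 65
```

```text
t 9.05 pos [0.4477 0.0165 0.0732] yaw 65.06 w 0.0851 gf 0.0 q [-0.12  0.26  2.01  0.    0.88  0.32]
shift in present tool axes (cm) [-0.08  0.3   5.42] in goal axes [-0.09  0.27  5.42] turn(deg) [-0.39  0.11  0.06]
```

Call:
servo_tool:
  increments:
    - [-0.1, 0.2, 3, 0, 0, 0, -1]
    - [0, 0, 2.4, 0, 0, 0, -1]
    - [0, 0, 0, 0, 0, 0, -1]
    - [0, 0, 0, 0, 0, 0, 1]
    - [0, 0, 0, 0, 0, 0, 1]
  squeeze: 60

```text
clock: 9.55
position: [0.4531, 0.0143, 0.0232]
ee_rot: [0.001, 0.843, 0.538, 0.001]
contact_force: [-0.4, 0.4, -0.5]
width: 0.0588
gripper_force: 0.0
```

Call:
servo_tool:
  increments:
    - [0, 0, 0, 0, 0, 0, 1]
    - [0, 0, 0, 0, 0, 0, 1]
    - [0, 0, 0, 0, 0, 0, 1]
    - [0, 0, 0, 0, 0, 0, 1]
    - [0, 0, 0, 0, 0, 0, 1]

```text
clock: 10.05
position: [0.4515, 0.0145, 0.023]
ee_rot: [0.0, 0.843, 0.537, 0.0]
contact_force: [-2.8, 1.2, 7.9]
width: 0.0303
gripper_force: 60.3
```

Call:
servo_tool:
  increments:
    - [0, 0, -2, 0, 0, 0, 1]
    - [0, 0, -3, 0, 0, 0, 1]
    - [0, 0, -4, 0, 0, 0, 1]
    - [0, 0, -3, 0, 0, 0, 1]
    - [0, 0, 0, 0, 0, 0, 1]

```text
clock: 10.55
position: [0.4545, 0.0138, 0.1458]
ee_rot: [0.003, 0.843, 0.538, 0.004]
contact_force: [0.6, -0.1, -4.1]
width: 0.0307
gripper_force: 61.2
```

```bash
python3 plan.py .5114 .2732 .024 85
python3 - <<'E'
from h import *
a=optics.get_image("scene")[100:300,270:530]
cv2.imwrite("pics/g3.png",cv2.resize(a,None,fx=2,fy=2)[...,::-1])
E
```

```text
t 10.55 pos [0.4545 0.0138 0.1458] yaw 65.04 w 0.0307 gf 61.2 q [-0.12  0.17  1.9  -0.    1.06  0.31]
shift in present tool axes (cm) [25.88 -5.9  12.2 ] in goal axes [26.33  3.41 12.18] turn(deg) [  0.56  -0.07 -19.96]
```

View pics/g3.png

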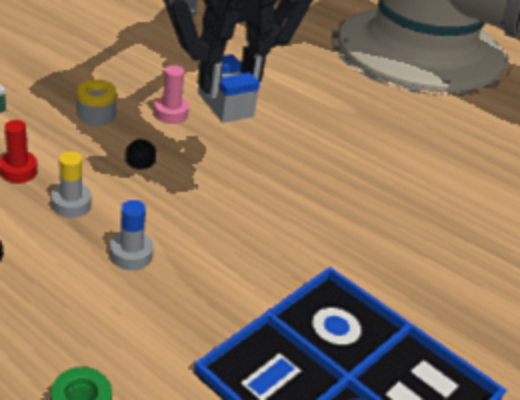

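The block is held upright, with its lands visible at (235,78). I'll turn it 70° so it lines up with the bars on the floor.

Call:
servo_tool:
  increments:
    - [0, 0, 0, 0, 0, 7.8, 1]
    - [0, 0, 0, 0, 0, 7.8, 1]
    - [0, 0, 0, 0, 0, 7.8, 1]
    - [0, 0, 0, 0, 0, 7.8, 1]
    - [0, 0, 0, 0, 0, 7.8, 1]

```text
clock: 11.1
position: [0.4496, 0.0144, 0.1396]
ee_rot: [-0.001, 0.975, 0.222, -0.002]
contact_force: [-0.3, -0.3, -3.1]
width: 0.0303
gripper_force: 61.1
```

Call:
servo_tool:
  increments:
    - [0, 0, 0, 0, 0, 7.8, 1]
    - [0, 0, 0, 0, 0, 7.8, 1]
    - [0, 0, 0, 0, 0, 7.8, 1]
    - [0, 0, 0, 0, 0, 7.8, 1]
    - [0, 0, 0, 0, 0, 0, 1]

```text
clock: 11.6
position: [0.4498, 0.0144, 0.1398]
ee_rot: [-0.0, 0.999, -0.045, -0.002]
contact_force: [-0.3, 0.3, -3.7]
width: 0.0307
gripper_force: 61.1
```

```bash
python3 plan.py .5114 .2732 .028 -5
```

```text
t 11.6 pos [0.4498 0.0144 0.1398] yaw -5.15 w 0.0307 gf 61.1 q [-0.12  0.18  1.91 -0.    1.06  1.54]
shift in present tool axes (cm) [  3.86 -26.33  11.16] in goal axes [  3.88 -26.32  11.18] turn(deg) [-0.    0.25 -0.15]
```

Call:
servo_tool:
  increments:
    - [0.65, -4.4, 0, 0, 0, 0, 1]
    - [0.65, -4.4, 0, 0, 0, 0, 1]
    - [0.65, -4.4, 0, 0, 0, 0, 1]
    - [0.65, -4.4, 0, 0, 0, 0, 1]
    - [0.65, -4.4, 0, 0, 0, 0, 1]

```text
clock: 12.1
position: [0.5029, 0.2318, 0.1401]
ee_rot: [0.001, 0.999, -0.043, -0.001]
contact_force: [0.9, -0.6, -3.8]
width: 0.0302
gripper_force: 61.3
```

Call:
servo_tool:
  increments:
    - [0.65, -4.4, 0, 0, 0, 0, 1]
    - [0, 0, 4, 0, 0, 0, 1]
    - [0, 0, 4, 0, 0, 0, 1]
    - [0, 0, 0, 0, 0, 0, 1]
    - [0, 0, 0, 0, 0, 0, 1]

```text
clock: 12.6
position: [0.5131, 0.2731, 0.0605]
ee_rot: [0.001, 0.999, -0.044, -0.002]
contact_force: [0.8, 0.1, -3.7]
width: 0.0305
gripper_force: 61.5
```

```bash
python3 plan.py .5114 .2732 .0275 -5
```

```text
t 12.6 pos [0.5131 0.2731 0.0605] yaw -5.08 w 0.0305 gf 61.5 q [ 0.37  0.44  1.74 -0.    0.97  2.03]
shift in present tool axes (cm) [-0.16  0.    3.3 ] in goal axes [-0.17  0.01  3.3 ] turn(deg) [ 0.1   0.2  -0.08]
```

Call:
servo_tool:
  increments:
    - [-0.15, 0, 1.5, 0, 0, 0, 1]
    - [0, 0, 1.2, 0, 0, 0, 1]
    - [0, 0, 0.5, 0, 0, 0, 1]
    - [0, 0, 0.1, 0, 0, 0, 1]
    - [0, 0, 0, 0, 0, 0, 1]

```text
clock: 13.1
position: [0.5132, 0.2738, 0.0293]
ee_rot: [-0.0, 0.999, -0.045, 0.0]
contact_force: [0.6, -0.1, -3.5]
width: 0.0306
gripper_force: 61.5
```

Call:
servo_tool:
  increments:
    - [0, 0, 0.2, 0, 0, 0, 1]
    - [0, 0, 0, 0, 0, 0, 1]
    - [0, 0, 0, 0, 0, 0, -1]
    - [0, 0, 0, 0, 0, 0, -1]
    - [0, 0, 0, 0, 0, 0, -1]

```text
clock: 13.6
position: [0.5132, 0.2739, 0.0274]
ee_rot: [-0.0, 0.999, -0.045, 0.001]
contact_force: [0.5, 0.9, 0.4]
width: 0.0725
gripper_force: 0.0
```

Call:
servo_tool:
  increments:
    - [0, 0, -3, 0, 0, 0, -1]
    - [0, 0, -4, 0, 0, 0, -1]
    - [0, 0, -4, 0, 0, 0, -1]
    - [0, 0, 0, 0, 0, -7.9, -1]
    - [0, 0, 0, 0, 0, -7.9, -1]

```text
clock: 14.1
position: [0.5138, 0.2742, 0.1392]
ee_rot: [-0.001, 0.995, 0.095, 0.002]
contact_force: [0.4, 0.4, 0.2]
width: 0.0854
gripper_force: 0.0
```

Call:
servo_tool:
  increments:
    - [0, 0, 0, 0, 0, -7.9, -1]
    - [0, 0, 0, 0, 0, -7.9, -1]
    - [0, 0, 0, 0, 0, -7.9, -1]
    - [0, 0, 0, 0, 0, -7.9, -1]
    - [0, 0, 0, 0, 0, -7.9, -1]

```text
clock: 14.6
position: [0.5127, 0.2738, 0.1371]
ee_rot: [0.0, 0.905, 0.426, 0.0]
contact_force: [0.6, 0.2, -0.6]
width: 0.0856
gripper_force: 0.0
```

Call:
servo_tool:
  increments:
    - [0, 0, 0, 0, 0, -7.9, -1]
    - [0, 0, 0, 0, 0, -7.9, -1]
    - [0, 0, 0, 0, 0, -7.9, -1]
    - [0, 0, 0, 0, 0, -7.9, -1]
    - [0, 0, 0, 0, 0, -7.9, -1]

```text
clock: 15.1
position: [0.5128, 0.2738, 0.1371]
ee_rot: [0.0, 0.707, 0.707, 0.0]
contact_force: [0.2, 0.5, -0.3]
width: 0.0854
gripper_force: 0.0
```

```bash
python3 plan.py .5652 .006 .038 90
```

```text
t 15.1 pos [0.5128 0.2738 0.1371] yaw 89.96 w 0.0854 gf 0.0 q [ 0.37  0.36  1.65 -0.    1.13  0.37]
shift in present tool axes (cm) [-26.78   5.26   9.91] in goal axes [-26.78   5.24   9.91] turn(deg) [ 0.03 -0.01 -0.04]
```

Call:
servo_tool:
  increments:
    - [-4.45, 0.87, 0, 0, 0, 0, -1]
    - [-4.45, 0.87, 0, 0, 0, 0, -1]
    - [-4.45, 0.87, 0, 0, 0, 0, -1]
    - [-4.45, 0.87, 0, 0, 0, 0, -1]
    - [-4.45, 0.87, 0, 0, 0, 0, -1]

```text
clock: 15.6
position: [0.555, 0.0493, 0.1372]
ee_rot: [0.0, 0.709, 0.705, 0.0]
contact_force: [0.5, -0.9, 0.9]
width: 0.085
gripper_force: 0.0
```

Call:
servo_tool:
  increments:
    - [-4.45, 0.87, 0, 0, 0, 0, -1]
    - [0, 0, 2, 0, 0, 0, -1]
    - [0, 0, 2, 0, 0, 0, -1]
    - [0, 0, 0, 0, 0, 0, -1]
    - [0, 0, 0, 0, 0, 0, -1]

```text
clock: 16.1
position: [0.5632, 0.0064, 0.097]
ee_rot: [-0.0, 0.709, 0.705, -0.0]
contact_force: [0.1, -0.2, 0.9]
width: 0.0855
gripper_force: 0.0
```

```bash
python3 plan.py .5652 .006 .037 90;  python3 - <<'E'
from h import *
a=optics.get_image("scene")[100:370,240:530]
cv2.imwrite("pics/g4.png",cv2.resize(a,None,fx=2,fy=2)[...,::-1])
E
```

```text
t 16.1 pos [0.5632 0.0064 0.097 ] yaw 89.64 w 0.0855 gf 0.0 q [-0.11  0.37  1.74 -0.    1.03 -0.11]
shift in present tool axes (cm) [-0.04  0.2   6.  ] in goal axes [-0.04  0.2   6.  ] turn(deg) [-0.01  0.   -0.36]
```

View pics/g4.png

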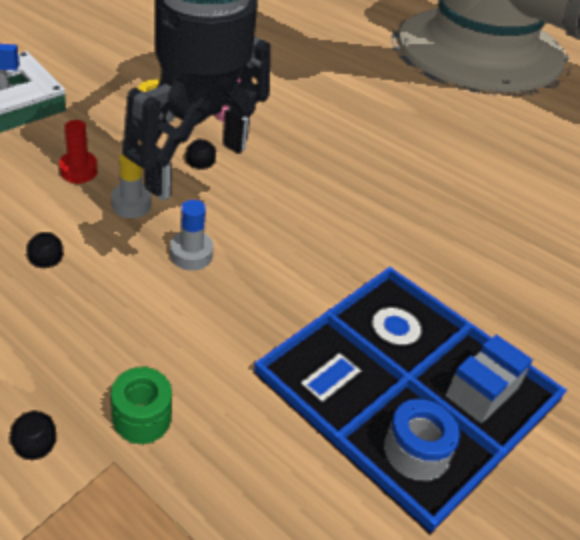

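The block stands aligned in its pocket (488,375), and the gripper is over the blue punch (193,235).

Call:
servo_tool:
  increments:
    - [0, 0.2, 3, 0, 0, 0, -1]
    - [0, 0, 2, 0, 0, 0, -1]
    - [0, 0, 1, 0, 0, 0, -1]
    - [0, 0, 0, 0, 0, 0, 1]
    - [0, 0, 0, 0, 0, 0, 1]
  squeeze: 45

```text
clock: 16.65
position: [0.5661, 0.0065, 0.0378]
ee_rot: [0.001, 0.709, 0.705, 0.001]
contact_force: [0.4, -0.4, 0.1]
width: 0.0588
gripper_force: 0.0
```

Call:
servo_tool:
  increments:
    - [0, 0, 0, 0, 0, 0, 1]
    - [0, 0, 0, 0, 0, 0, 1]
    - [0, 0, 0, 0, 0, 0, 1]
    - [0, 0, 0, 0, 0, 0, 1]
    - [0, 0, 0, 0, 0, 0, 1]

```text
clock: 17.15
position: [0.5656, 0.0063, 0.0377]
ee_rot: [0.001, 0.709, 0.705, 0.0]
contact_force: [-0.4, 1.1, 5.9]
width: 0.0209
gripper_force: 43.9
```

Call:
servo_tool:
  increments:
    - [0, 0, -2, 0, 0, 0, 1]
    - [0, 0, -3, 0, 0, 0, 1]
    - [0, 0, -4, 0, 0, 0, 1]
    - [0, 0, -2, 0, 0, 0, 1]
    - [0, 0, 0, 0, 0, 0, 1]

```text
clock: 17.65
position: [0.5672, 0.0062, 0.1496]
ee_rot: [0.003, 0.709, 0.705, 0.002]
contact_force: [0.0, -0.5, -2.3]
width: 0.0206
gripper_force: 44.5
```

```bash
python3 plan.py .5039 .1895 .043 90
```

```text
t 17.65 pos [0.5672 0.0062 0.1496] yaw 89.63 w 0.0206 gf 44.5 q [-0.11  0.33  1.67 -0.    1.14 -0.11]
shift in present tool axes (cm) [18.3  -6.52 10.61] in goal axes [18.33 -6.33 10.66] turn(deg) [ 0.38  0.04 -0.37]
```

Call:
servo_tool:
  increments:
    - [4.58, -1.58, 0, 0, 0, 0, 1]
    - [4.58, -1.58, 0, 0, 0, 0, 1]
    - [4.58, -1.58, 0, 0, 0, 0, 1]
    - [4.58, -1.58, 0, 0, 0, 0, 1]
    - [0, 0, 0, 0, 0, 0, 1]

```text
clock: 18.15
position: [0.4991, 0.1949, 0.1445]
ee_rot: [-0.003, 0.707, 0.707, -0.001]
contact_force: [-0.2, -1.3, -1.8]
width: 0.0209
gripper_force: 44.5
```

Call:
servo_tool:
  increments:
    - [0, 0, 4, 0, 0, 0, 1]
    - [0, 0, 3, 0, 0, 0, 1]
    - [0, 0, 1, 0, 0, 0, 1]
    - [0, 0, 0, 0, 0, 0, 1]
    - [0, 0, 0, 0, 0, 0, 1]

```text
clock: 18.65
position: [0.5039, 0.1897, 0.067]
ee_rot: [0.0, 0.71, 0.705, 0.0]
contact_force: [-0.5, 0.5, -1.7]
width: 0.0207
gripper_force: 44.5
```

```bash
python3 plan.py .5039 .1895 .042 90
```

```text
t 18.65 pos [0.5039 0.1897 0.067 ] yaw 89.6 w 0.0207 gf 44.5 q [ 0.23  0.38  1.83 -0.    0.93  0.24]
shift in present tool axes (cm) [-0.02 -0.    2.5 ] in goal axes [-0.02  0.    2.5 ] turn(deg) [ 0.04  0.   -0.4 ]
```

Call:
servo_tool:
  increments:
    - [0, 0, 1.5, 0, 0, 0, 1]
    - [0, 0, 0.8, 0, 0, 0, 1]
    - [0, 0, 0.2, 0, 0, 0, 1]
    - [0, 0, 0, 0, 0, 0, 1]
    - [0, 0, 0, 0, 0, 0, 1]

```text
clock: 19.15
position: [0.5037, 0.1901, 0.0425]
ee_rot: [0.0, 0.709, 0.705, 0.001]
contact_force: [-0.1, 0.3, -2.7]
width: 0.0208
gripper_force: 44.8
```

Call:
servo_tool:
  increments:
    - [0, 0, 0.05, 0, 0, 0, 1]
    - [0, 0, 0, 0, 0, 0, -1]
    - [0, 0, 0, 0, 0, 0, -1]
    - [0, 0, 0, 0, 0, 0, -1]
    - [0, 0, 0, 0, 0, 0, -1]

```text
clock: 19.65
position: [0.5033, 0.19, 0.0415]
ee_rot: [0.0, 0.709, 0.705, 0.0]
contact_force: [0.3, 0.0, 0.6]
width: 0.0774
gripper_force: 0.0
```

Call:
servo_tool:
  increments:
    - [0, 0, -3, 0, 0, 0, -1]
    - [0, 0, -4, 0, 0, 0, -1]
    - [0, 0, -4, 0, 0, 0, -1]
    - [0, 0, 0, 0, 0, -7.4, -1]
    - [0, 0, 0, 0, 0, -7.4, -1]

```text
clock: 20.15
position: [0.5042, 0.1903, 0.1532]
ee_rot: [0.001, 0.611, 0.792, 0.002]
contact_force: [-0.2, -0.3, -0.4]
width: 0.0858
gripper_force: 0.0
```

Call:
servo_tool:
  increments:
    - [0, 0, 0, 0, 0, -7.4, -1]
    - [0, 0, 0, 0, 0, -7.4, -1]
    - [0, 0, 0, 0, 0, -7.4, -1]
    - [0, 0, 0, 0, 0, 0, -1]
    - [0, 0, 0, 0, 0, 0, -1]

```text
clock: 20.65
position: [0.5031, 0.19, 0.1513]
ee_rot: [0.0, 0.45, 0.893, -0.0]
contact_force: [-0.7, -0.2, -0.5]
width: 0.0855
gripper_force: 0.0
```

```bash
python3 plan.py .538 -.327 .052 127
```

```text
t 20.65 pos [0.5031 0.19   0.1513] yaw 126.48 w 0.0855 gf 0.0 q [ 0.23  0.29  1.72 -0.    1.13 -0.4 ]
shift in present tool axes (cm) [-43.64 -27.93   9.93] in goal axes [-43.39 -28.33   9.93] turn(deg) [-0.    0.   -0.52]
```

Call:
servo_tool:
  increments:
    - [-3.97, -2.54, 0, 0, 0, 0, -1]
    - [-3.97, -2.54, 0, 0, 0, 0, -1]
    - [-3.97, -2.54, 0, 0, 0, 0, -1]
    - [-3.97, -2.54, 0, 0, 0, 0, -1]
    - [-3.97, -2.54, 0, 0, 0, 0, -1]

```text
clock: 21.15
position: [0.5197, -0.0468, 0.1515]
ee_rot: [0.0, 0.45, 0.893, 0.0]
contact_force: [0.7, -0.0, 0.5]
width: 0.0854
gripper_force: 0.0
```

Call:
servo_tool:
  increments:
    - [-3.97, -2.54, 0, 0, 0, 0, -1]
    - [-3.97, -2.54, 0, 0, 0, 0, -1]
    - [-3.97, -2.54, 0, 0, 0, 0, -1]
    - [-3.97, -2.54, 0, 0, 0, 0, -1]
    - [-3.97, -2.54, 0, 0, 0, 0, -1]

```text
clock: 21.65
position: [0.5361, -0.2821, 0.1513]
ee_rot: [0.0, 0.45, 0.893, 0.0]
contact_force: [1.1, 0.3, 0.2]
width: 0.0853
gripper_force: 0.0
```

Call:
servo_tool:
  increments:
    - [-3.97, -2.54, 0, 0, 0, 0, -1]
    - [0, 0, 0, 0, 0, -0.5, -1]
    - [0, 0, 2, 0, 0, 0, -1]
    - [0, 0, 1, 0, 0, 0, -1]
    - [0, 0, 0, 0, 0, 0, -1]

```text
clock: 22.15
position: [0.5382, -0.3257, 0.1193]
ee_rot: [-0.002, 0.445, 0.895, 0.0]
contact_force: [-0.1, 1.2, -0.8]
width: 0.0854
gripper_force: 0.0
```

```bash
python3 plan.py .538 -.327 .056 127;  python3 - <<'E'
from h import *
a=optics.get_image("scene")[60:200,170:320]; b=optics.get_image("scene")[180:370,350:530]
cv2.imwrite("pics/g5.png",np.hstack([cv2.resize(a,(470,440),interpolation=cv2.INTER_CUBIC),cv2.resize(b,(320,440))])[...,::-1])
E
```

```text
t 22.15 pos [ 0.5382 -0.3257  0.1193] yaw 127.1 w 0.0854 gf 0.0 q [-0.65  0.44  1.56  0.    1.15 -1.3 ]
shift in present tool axes (cm) [-0.12 -0.09  6.33] in goal axes [-0.09 -0.1   6.33] turn(deg) [-0.07 -0.26  0.1 ]
```

View pics/g5.png

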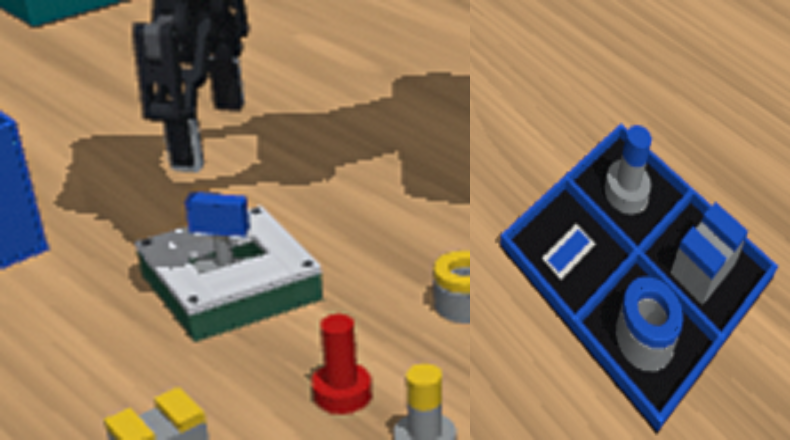

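Ring, block and punch all stand in their pockets (right panel). The open gripper is above the key handle (215,213).

Call:
servo_tool:
  increments:
    - [-0.1, -0.1, 3, 0, 0, 0, -1]
    - [0, 0, 2, 0, 0, 0, -1]
    - [0, 0, 1.3, 0, 0, 0, -1]
    - [0, 0, 0, 0, 0, 0, -1]
    - [0, 0, 0, 0, 0, 0, 1]
  squeeze: 25

```text
clock: 22.75
position: [0.54, -0.3287, 0.0591]
ee_rot: [0.001, 0.445, 0.895, -0.0]
contact_force: [0.6, -0.3, 0.1]
width: 0.073
gripper_force: 0.0
```

Call:
servo_tool:
  increments:
    - [0, 0, 0, 0, 0, 0, 1]
    - [0, 0, 0, 0, 0, 0, 1]
    - [0, 0, 0, 0, 0, 0, 1]
    - [0, 0, 0, 0, 0, 0, 1]
    - [0, 0, 0, 0, 0, 0, 1]

```text
clock: 23.25
position: [0.5395, -0.3288, 0.0589]
ee_rot: [0.0, 0.445, 0.895, -0.0]
contact_force: [-1.0, 0.4, 3.2]
width: 0.0133
gripper_force: 28.8
```

```bash
python3 plan.py .538 -.323 .056 168.2;  python3 - <<'E'
from h import *
s=manip.get_state(); print(s["contact_force"].round(1),s["moment"].round(2))
a=optics.get_image("scene")[90:180,190:300];b=optics.get_image("top")[170:250,430:520]
cv2.imwrite("pics/g6.png",np.hstack([cv2.resize(a,(460,380),interpolation=cv2.INTER_CUBIC),cv2.resize(b,(330,380))])[...,::-1])
E
```

```text
t 23.25 pos [ 0.5395 -0.3288  0.0589] yaw 127.13 w 0.0133 gf 28.8 q [-0.66  0.5   1.63 -0.    1.01 -1.31]
shift in present tool axes (cm) [0.55 0.23 0.29] in goal axes [0.26 0.53 0.29] turn(deg) [-1.000e-02  5.000e-02 -4.107e+01]
[-1.   0.4  3.2] [ 0.07  0.06 -0.03]
```

View pics/g6.png

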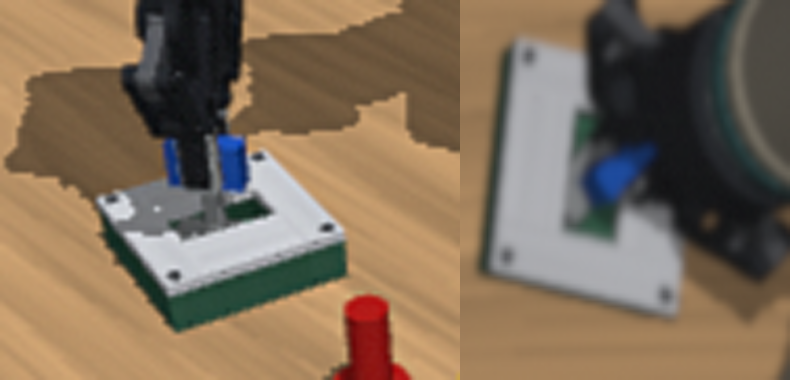

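The handle is held flat, and its width reads 13.3 mm, as it should. The slot is about 41° anticlockwise from it as seen from above (equivalent modulo 180°), so I turn it by that.

Call:
servo_tool:
  increments:
    - [0, 0, 0, 0, 0, -5, 1]
    - [0, 0, 0, 0, 0, -5, 1]
    - [0, 0, 0, 0, 0, -5, 1]
    - [0, 0, 0, 0, 0, -5, 1]
    - [0, 0, 0, 0, 0, -5, 1]
  squeeze: 40

```text
clock: 23.85
position: [0.5404, -0.3282, 0.0589]
ee_rot: [0.001, 0.239, 0.971, 0.0]
contact_force: [1.1, 2.2, 3.1]
width: 0.0131
gripper_force: 41.0
```

Call:
servo_tool:
  increments:
    - [0, 0, 0, 0, 0, -5, 1]
    - [0, 0, 0, 0, 0, -5, 1]
    - [0, 0, 0, 0, 0, -5, 1]
    - [0, 0, 0, 0, 0, -1, 1]
    - [0, 0, 0, 0, 0, 0, 1]

```text
clock: 24.35
position: [0.5401, -0.3283, 0.0589]
ee_rot: [0.001, 0.104, 0.995, 0.0]
contact_force: [1.4, 2.3, 4.8]
width: 0.0134
gripper_force: 41.3
```

```bash
python3 plan.py .538 -.3248 .0589 168.2;  python3 - <<'E'
from h import *
s=manip.get_state(); print(s["contact_force"].round(1),s["moment"].round(2))
a=optics.get_image("scene")[105:175,200:285];b=optics.get_image("top")[170:250,430:510]
cv2.imwrite("pics/g7.png",np.hstack([cv2.resize(a,(460,380),interpolation=cv2.INTER_CUBIC),cv2.resize(b,(330,330)).copy() if 0 else cv2.resize(b,(330,380))])[...,::-1])
E
```

```text
t 24.35 pos [ 0.5401 -0.3283  0.0589] yaw 168.04 w 0.0134 gf 41.3 q [-0.66  0.5   1.63  0.    1.01 -2.02]
shift in present tool axes (cm) [ 0.28  0.29 -0.  ] in goal axes [ 0.28  0.3  -0.  ] turn(deg) [ 0.03  0.1  -0.16]
[1.4 2.3 4.8] [ 0.58 -0.29 -0.  ]
```

View pics/g7.png

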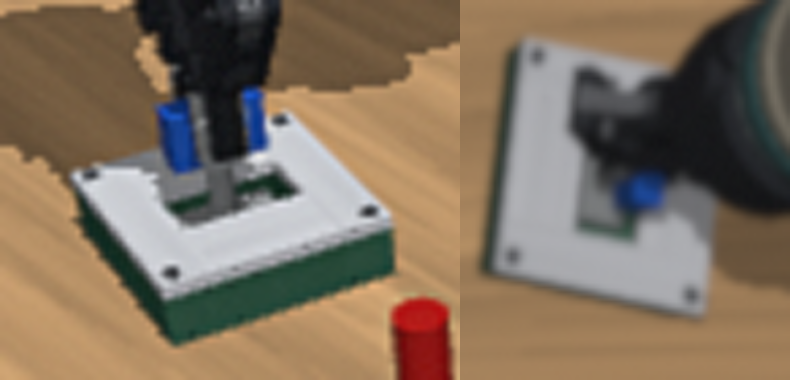

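The key has turned and its foot lies along the slot (top panel, around 605,190). There is a light side force. Now I shift it to the slot centre and feel for contact.

Call:
servo_tool:
  increments:
    - [0.15, 0.15, 0, 0, 0, 0, 1]
    - [0.13, 0.15, 0, 0, 0, 0, 1]
    - [0, 0, 0, 0, 0, 0, 1]
    - [0, 0, 0, 0, 0, 0, 1]
    - [0, 0, 0, 0, 0, 0, 1]

```text
clock: 24.95
position: [0.5379, -0.3263, 0.0589]
ee_rot: [0.001, 0.103, 0.995, -0.001]
contact_force: [2.2, -2.5, 5.0]
width: 0.0134
gripper_force: 41.3
```

```bash
python3 plan.py .538 -.3248 .0589 168.2;  python3 - <<'E'
from h import *
s=manip.get_state(); print(s["contact_force"].round(1),s["moment"].round(2))
a=optics.get_image("scene")[110:160,215:270];b=optics.get_image("top")[175:235,440:500]
cv2.imwrite("pics/g8.png",np.hstack([cv2.resize(a,(440,400),interpolation=cv2.INTER_CUBIC),cv2.resize(b,(360,400),interpolation=cv2.INTER_CUBIC)])[...,::-1])
E
```

```text
t 24.95 pos [ 0.5379 -0.3263  0.0589] yaw 168.13 w 0.0134 gf 41.3 q [-0.66  0.5   1.64 -0.    1.01 -2.02]
shift in present tool axes (cm) [0.02 0.14 0.  ] in goal axes [0.02 0.14 0.  ] turn(deg) [-0.11  0.13 -0.07]
[ 2.2 -2.5  5. ] [-0.52 -0.47  0.04]
```

View pics/g8.png

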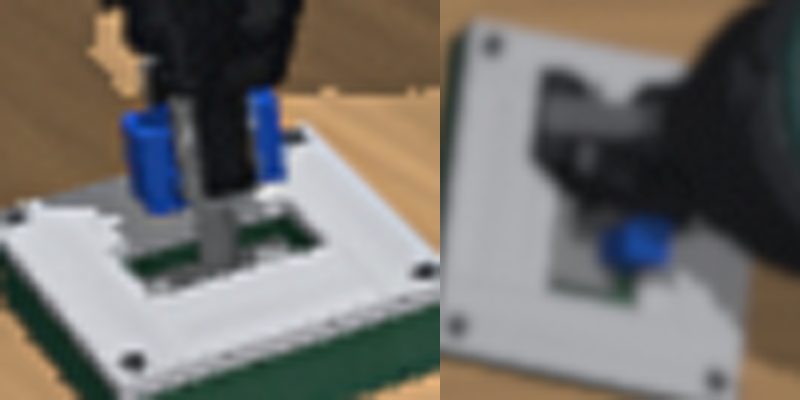

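The side force is small and reverses with motion, so it is floor friction. I'll overlay the modelled foot and slot to check the centring.

Run:
```python
from h import *
def rect(c,yaw,lx,ly,z):
    B=np.array([[-1,-1],[1,-1],[1,1],[-1,1]])*[lx/2,ly/2]@rz(np.radians(yaw)).T+c; return np.c_[B,np.full(4,z)]
out=[]
for n,(x,y,w,h) in dict(scene=(213,112,60,50),top=(436,174,66,66)).items():
    im=optics.get_image(n); S=8 if n=="scene" else 6
    a=np.ascontiguousarray(cv2.resize(im[y:y+h,x:x+w],None,fx=S,fy=S,interpolation=cv2.INTER_CUBIC)[...,::-1])
    kc={"top":(.537,-.3245),"scene":(.5414,-.3197)}[n]
    for c,lx,ly,z,col in((kc,.104,.104,.036,(0,0,255)),(kc,.056,.032,.036,(0,0,255)),((.5379,-.3263),.046,.022,.020,(0,255,0)),((.5379,-.3263),.042,.014,.076,(0,255,255))):
        p=((proj(n,rect(np.array(c),-11.8,lx,ly,z))-(x,y)+.5)*S).astype(int); cv2.polylines(a,[p],True,col,1)
    out.append(cv2.resize(a,(395,395)) if n=="top" else cv2.resize(a,(405,395)))
cv2.imwrite("pics/g9.png",np.hstack(out))
```

```text
(no output)
```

View pics/g9.png

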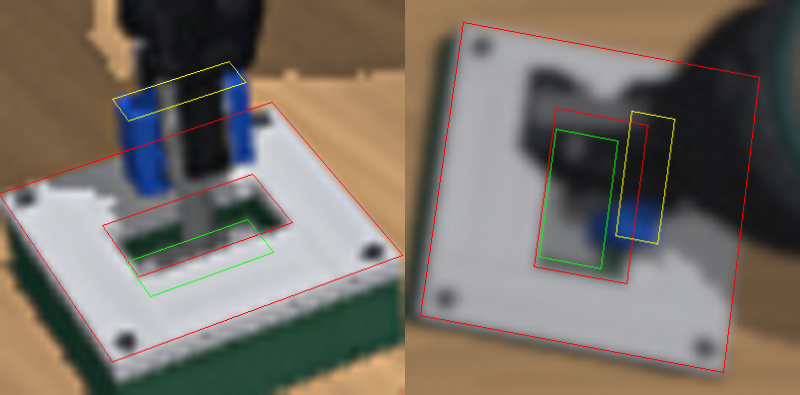

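In the top panel the modelled slot (red), foot (green) and handle (yellow) agree with the picture: offset about 1–2 mm, angle fine. I lift slowly and watch the force.

Call:
servo_tool:
  increments:
    - [0, 0, -0.3, 0, 0, 0, 1]
    - [0, 0, -0.3, 0, 0, 0, 1]
    - [0, 0, -0.3, 0, 0, 0, 1]
    - [0, 0, -0.2, 0, 0, 0, 1]
    - [0, 0, 0, 0, 0, 0, 1]

```text
clock: 25.65
position: [0.537, -0.3249, 0.0693]
ee_rot: [-0.0, 0.103, 0.995, 0.0]
contact_force: [1.1, 0.4, -1.4]
width: 0.0135
gripper_force: 40.4
```

Call:
servo_tool:
  increments:
    - [0, 0, -0.3, 0, 0, 0, 1]
    - [0, 0, -0.3, 0, 0, 0, 1]
    - [0, 0, -0.3, 0, 0, 0, 1]
    - [0, 0, -0.3, 0, 0, 0, 1]
    - [0, 0, 0, 0, 0, 0, 1]

```text
clock: 26.15
position: [0.5376, -0.3253, 0.082]
ee_rot: [0.001, 0.103, 0.995, -0.0]
contact_force: [0.8, -0.6, -2.0]
width: 0.0131
gripper_force: 40.4
```

Call:
servo_tool:
  increments:
    - [0, 0, -1, 0, 0, 0, 1]
    - [0, 0, -2, 0, 0, 0, 1]
    - [0, 0, -3, 0, 0, 0, 1]
    - [0, 0, -3, 0, 0, 0, 1]
    - [0, 0, -2, 0, 0, -6.8, 1]

```text
clock: 26.65
position: [0.5379, -0.3256, 0.1944]
ee_rot: [0.001, 0.043, 0.999, -0.001]
contact_force: [0.1, -0.5, -0.7]
width: 0.0131
gripper_force: 40.4
```

Call:
servo_tool:
  increments:
    - [0, 0, 0, 0, 0, 0, 1]
    - [0, 0, 0, 0, 0, 0, 1]
    - [0, 0, 0, 0, 0, 0, 1]
    - [0, 0, 0, 0, 0, 0, 1]
    - [0, 0, 0, 0, 0, 0, 1]

```text
clock: 27.15
position: [0.5367, -0.3247, 0.19]
ee_rot: [-0.001, 0.045, 0.999, 0.001]
contact_force: [0.7, 0.5, -2.5]
width: 0.0133
gripper_force: 40.5
```

```bash
python3 plan.py .5876 .182 .0575 175
python3 - <<'E'
from h import *
a=optics.get_image("scene")[20:200,150:350]
cv2.imwrite("pics/g10.png",cv2.resize(a,(500,450))[...,::-1])
E
```

```text
t 27.15 pos [ 0.5367 -0.3247  0.19  ] yaw 174.9 w 0.0133 gf 40.5 q [-0.65  0.38  1.47 -0.    1.29 -2.14]
shift in present tool axes (cm) [-0.59 50.91 13.31] in goal axes [-0.65 50.92 13.25] turn(deg) [ 0.07 -0.11 -0.1 ]
```

View pics/g10.png

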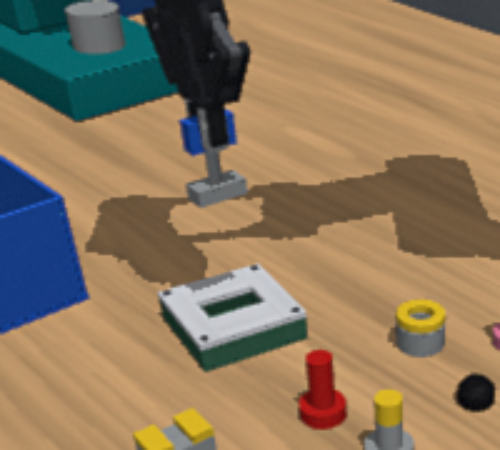

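The key is free and hangs upright at (212,160); the keeper is empty. I carry it to its pocket.

Call:
servo_tool:
  increments:
    - [0, 4.6, 0, 0, 0, 0, 1]
    - [0, 4.6, 0, 0, 0, 0, 1]
    - [0, 4.6, 0, 0, 0, 0, 1]
    - [0, 4.6, 0, 0, 0, 0, 1]
    - [0, 4.6, 0, 0, 0, 0, 1]

```text
clock: 27.7
position: [0.5573, -0.0942, 0.191]
ee_rot: [-0.0, 0.045, 0.999, 0.0]
contact_force: [0.6, -0.6, -1.9]
width: 0.0133
gripper_force: 40.4
```

Call:
servo_tool:
  increments:
    - [0, 4.6, 0, 0, 0, 0, 1]
    - [0, 4.6, 0, 0, 0, 0, 1]
    - [0, 4.6, 0, 0, 0, 0, 1]
    - [0, 4.6, 0, 0, 0, 0, 1]
    - [0, 4.6, 0, 0, 0, 0, 1]

```text
clock: 28.2
position: [0.5777, 0.135, 0.191]
ee_rot: [-0.0, 0.044, 0.999, -0.0]
contact_force: [-0.1, 0.1, -0.9]
width: 0.0132
gripper_force: 40.4
```

Call:
servo_tool:
  increments:
    - [-0.6, 4.6, 0, 0, 0, 0, 1]
    - [0, 0.3, 0, 0, 0, 0, 1]
    - [0, 0, 4, 0, 0, 0, 1]
    - [0, 0, 4, 0, 0, 0, 1]
    - [0, 0, 0, 0, 0, 0, 1]

```text
clock: 28.7
position: [0.5833, 0.1803, 0.1056]
ee_rot: [-0.006, 0.044, 0.999, -0.002]
contact_force: [-1.8, -0.1, -2.5]
width: 0.0132
gripper_force: 40.4
```

```bash
python3 plan.py .5876 .182 .0575 175
```

```text
t 28.7 pos [0.5833 0.1803 0.1056] yaw 174.93 w 0.0132 gf 40.4 q [ 0.19  0.43  1.61 -0.    1.11 -1.3 ]
shift in present tool axes (cm) [-0.47  0.23  4.81] in goal axes [-0.41  0.21  4.81] turn(deg) [-0.23 -0.73 -0.07]
```

Call:
servo_tool:
  increments:
    - [0, 0, 1.5, 0, 0, 0, 1]
    - [0, 0, 1, 0, 0, 0, 1]
    - [0, 0, 0.5, 0, 0, 0, 1]
    - [0, 0, 0, 0, 0, 0, 1]
    - [0, 0, 0, 0, 0, 0, 1]

```text
clock: 29.2
position: [0.5887, 0.1814, 0.0821]
ee_rot: [0.001, 0.044, 0.999, 0.0]
contact_force: [1.2, -0.0, -2.3]
width: 0.0135
gripper_force: 40.6
```

```bash
python3 plan.py .5876 .182 .0575 175
```

```text
t 29.2 pos [0.5887 0.1814 0.0821] yaw 174.92 w 0.0135 gf 40.6 q [ 0.19  0.46  1.64 -0.    1.04 -1.3 ]
shift in present tool axes (cm) [0.12 0.05 2.46] in goal axes [0.11 0.05 2.46] turn(deg) [ 0.01  0.07 -0.08]
```

Call:
servo_tool:
  increments:
    - [0.1, 0, 1.2, 0, 0, 0, 1]
    - [0, 0, 0.8, 0, 0, 0, 1]
    - [0, 0, 0.3, 0, 0, 0, 1]
    - [0, 0, 0.1, 0, 0, 0, 1]
    - [0, 0, 0, 0, 0, 0, 1]

```text
clock: 29.7
position: [0.5871, 0.1815, 0.0572]
ee_rot: [0.0, 0.044, 0.999, -0.0]
contact_force: [-0.4, 0.5, -1.7]
width: 0.0135
gripper_force: 40.6
```

Call:
servo_tool:
  increments:
    - [0, 0, 0.1, 0, 0, 0, 1]
    - [0, 0, 0, 0, 0, 0, 1]
    - [0, 0, 0, 0, 0, 0, 1]
    - [0, 0, 0, 0, 0, 0, 1]
    - [0, 0, 0, 0, 0, 0, 1]

```text
clock: 30.2
position: [0.5875, 0.1816, 0.0569]
ee_rot: [0.001, 0.044, 0.999, 0.0]
contact_force: [-1.9, -1.2, 5.7]
width: 0.0133
gripper_force: 41.5
```

Call:
servo_tool:
  increments:
    - [0, 0, 0, 0, 0, 0, -1]
    - [0, 0, 0, 0, 0, 0, -1]
    - [0, 0, 0, 0, 0, 0, -1]
    - [0, 0, 0, 0, 0, 0, -1]
    - [0, 0, -2, 0, 0, 0, -1]

```text
clock: 30.7
position: [0.5849, 0.1811, 0.0737]
ee_rot: [-0.003, 0.044, 0.999, -0.001]
contact_force: [-0.4, 0.3, -0.9]
width: 0.084
gripper_force: 0.0
```

Call:
servo_tool:
  increments:
    - [0, 0, -4, 0, 0, 0, -1]
    - [0, 0, -4, 0, 0, 0, -1]
    - [0, 0, -4, 0, 0, 0, -1]
    - [0, -4.5, 0, 0, 0, 0, -1]
    - [0, -4.5, 0, 0, 0, 0, -1]

```text
clock: 31.2
position: [0.5801, 0.0919, 0.1981]
ee_rot: [0.002, 0.043, 0.999, 0.0]
contact_force: [1.2, -0.6, -0.5]
width: 0.0854
gripper_force: 0.0
```

Call:
servo_tool:
  increments:
    - [0, -4.5, 0, 0, 0, 0, -1]
    - [0, -4.5, 0, 0, 0, 0, -1]
    - [0, -4.5, 0, 0, 0, 0, -1]
    - [0, -4.5, 0, 0, 0, 0, -1]
    - [0, 0, 0, 0, 0, 0, -1]

```text
clock: 31.7
position: [0.5629, -0.0929, 0.1962]
ee_rot: [0.0, 0.047, 0.999, -0.002]
contact_force: [-0.2, 0.5, 0.4]
width: 0.0853
gripper_force: 0.0
```

```bash
python3 plan.py
python3 - <<'E'
from h import *
a=optics.get_image("scene")[80:380,150:540]
cv2.imwrite("pics/g11.png",cv2.resize(a,(780,600))[...,::-1])
E
```

```text
t 31.7 pos [ 0.5629 -0.0929  0.1962] yaw 174.61 w 0.0853 gf 0.0 q [-0.28  0.3   1.59 -0.    1.26 -1.76]
```

View pics/g11.png

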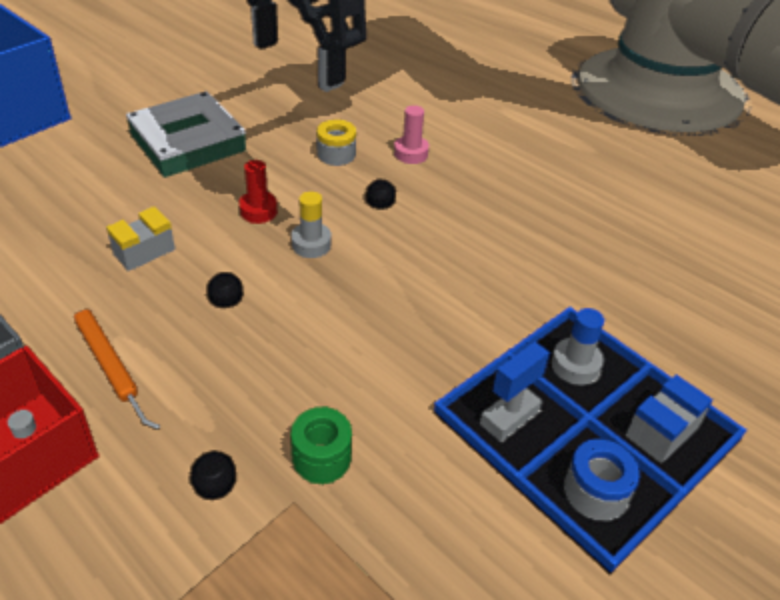

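All four blue tools stand in their pockets: key (515,390), punch (580,345), block (670,415) and ring (602,478). The look-alikes look undisturbed, and the gripper is open and clear of everything.

```bash
python3 -c "
from rig import manip; print(manip.sign_off())"
```

```text
the job is handed in; nothing more can be done
None
```

The ring, grooved block, punch and T-key were placed in that order and stand upright in their pockets, the look-alikes were left where they were, the gripper is open and clear, and the job was handed in at about 32 s.

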